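Stroke the desk dimmer up to full brightness

TASK

Turn the desk lamp up with its touch dimmer: with the fingers shut, put the fingertips lightly on the smallest dot and stroke along the curved row to the largest dot in one unbroken sweep, over every dot in order, keeping the strip slightly pressed all the way. Finish while still holding the fingertips lightly on the largest dot. Do not press hard, do not shove, turn or pick up the dimmer, and leave the candle, the succulent and the paperweight where they stand.

Things in the scene. Friction and masses are not known exactly. Their poses are not given: they have to be found in the camera images.
- dimmer: the touch dimmer lying loose on the desk: a flat crescent (circular arc, mid-line radius 150 mm, 54 mm wide, about 270 mm tip to tip along the arc) with a brass base 10 mm thick, 0.9 to 1.2 kg in all. Origin on the desk near the middle of the crescent: the arc's centre lies at x = -130 mm, y = 0 in its frame, the middle dot at x = +20 mm; z up. It may point any way round. It carries a black touch strip with five yellow dots along its mid-line
- strip (a joint): how far the black touch strip is pressed down, in m: 0 untouched, 0.007 against its stop. The strip (46 mm wide, top 26 mm above the desk when untouched) sinks level as a whole, wherever it is pressed, on a soft spring: about 0.4 N starts it, then 0.5 N per mm, some 4 N at the stop
- dot1: dot 1 of 5 on the touch strip, the smallest (dimmest): a low yellow dome 13 mm across at its foot, standing 1.5 mm proud of the strip with gently sloping sides. Origin at its centre in the plane of the strip's top (26 mm above the desk when untouched); z up. Neighbouring dots are 42 mm apart along the arc, dots 1 to 5 in order
- dot2: dot 2 of 5 on the touch strip: a low yellow dome 16 mm across at its foot, standing 1.5 mm proud of the strip with gently sloping sides. Origin at its centre in the plane of the strip's top (26 mm above the desk when untouched); z up. Neighbouring dots are 42 mm apart along the arc, dots 1 to 5 in order
- dot3: dot 3 of 5 on the touch strip, the middle one: a low yellow dome 19 mm across at its foot, standing 1.5 mm proud of the strip with gently sloping sides. Origin at its centre in the plane of the strip's top (26 mm above the desk when untouched); z up. Neighbouring dots are 42 mm apart along the arc, dots 1 to 5 in order
- dot4: dot 4 of 5 on the touch strip: a low yellow dome 23 mm across at its foot, standing 1.5 mm proud of the strip with gently sloping sides. Origin at its centre in the plane of the strip's top (26 mm above the desk when untouched); z up. Neighbouring dots are 42 mm apart along the arc, dots 1 to 5 in order
- dot5: dot 5 of 5 on the touch strip, the largest (brightest): a low yellow dome 26 mm across at its foot, standing 1.5 mm proud of the strip with gently sloping sides. Origin at its centre in the plane of the strip's top (26 mm above the desk when untouched); z up. Neighbouring dots are 42 mm apart along the arc, dots 1 to 5 in order
- candle: bystander, to be left alone: a pink candle in a jar, 62 mm across, 52 mm high, about 250 g; origin at the centre of its underside, z up
- succulent: bystander, to be left alone: a white pot with a green succulent, 58 mm across, 66 mm high, about 200 g; origin at the centre of its underside, z up
- paperweight: bystander, to be left alone: a turned brass paperweight with a knob, 56 mm across, 54 mm high, about 350 g; origin at the centre of its underside, z up

How it is judged:
By the outcome, as a careful person would: the job done as asked, in the order asked, and still so for the second after the job is handed in, while the arm keeps its last pose, push and grip.
It also fails if it takes over 45 s, if anything falls off the work surface, if the arm or the gripper's body presses on something with over 40 N, if the wrist force passes 120 N, or if a joint passes its speed limit or range.

ROBOT

A 6-joint arm with a two-finger parallel gripper is mounted at the origin on the work surface. World frame = base frame: x ahead of the robot, y to its left, z up, the work surface at z = 0. Lengths are in m, angles in rad, forces in N, time in s.
With the tool pointing down it reaches from about 0.25 to 0.775 m from the base axis. Payload 4 kg.
Tool frame: the origin (TCP) lies at the very end of the fingers, on their centre line; the grasp point (between the pads) lies 19 mm behind it; x points along the fingers, y is the direction in which the jaws open and shut, and the axes are right-handed (so a half turn about x gives the same grasp; the last joint's range is limited). The gripper opens to 94 mm and grips with 3 to 60 N. Pads are 16 mm wide; open, the fingers measure 119 mm over their backs; the gripper's body (75 mm by 177 mm) begins 78 mm behind the grasp point.
Start: joints at [1.074, 0.087, 1.371, -0, 1.684, -0.103], TCP at [0.211, 0.508, 0.206] pointing down, gripper open.
Joint ranges: [-3.1, 3.1], [-0.76, 2.03], [0.27, 2.55], [-1.08, 4.22], [0.17, 2.65], [-2.57, 2.57]. Speed limits (rad/s): [2.79, 2.79, 3.14, 3.14, 3.14, 3.14].

INTERFACE

Orientations are given as [roll, pitch, yaw] about the fixed x, y, z axes, in that order (R = Rz(yaw) Ry(pitch) Rx(roll)).
In Python, from bench import robot gives the robot as it stands.
- The arm moves only by the tool carry_out, never from a script. Its argument "targets" is a list of rows, each a list of 5 numbers: the closure, from 0 (fully open) to 1 (shut), then the shift along the tool's x, y, z in cm, then the turn about the tool's x in degrees. In form: [[fingers, tx, ty, tz, turn], ...]. A call has 1 to 20 rows; each row shifts and turns the commanded pose from where the row before left it, along the tool's axes as they then stand; what a row does not reach is not made up. A row lasts 1/10 s, in which the tool goes at most 50 mm and 8.59 degrees, less where a joint would pass 70% of its speed; a pose out of reach is approached as far as the arm can. A call is refused whole if a number of a shift passes 5 or a number of a turn 8.59, either way. A call with a gripper value outside its range is refused whole. The fingers move at their own pace and stop on an object; the grip force is fixed at half the most. Time passes only in rows, so rows that do not move let the fingers close. It gives the time, the measured TCP pose, the force and the opening at its end, in the units of the state.
- robot.get_obs(): the state, without advancing time (a new reading comes with each control period).
- robot.snapshot(name): name is "scene" or "top" or "wrist"; returns a dict with "image" (400x640x3 uint8, red, green, blue), "camera_matrix" (3x3 intrinsics, pixels), "distortion" ([k1, k2, p1, p2, k3] as OpenCV has them; the pictures are not rectified), "pose" (4x4, takes a point from camera to world coordinates). Camera axes: x right, y up, looking along -z (the intrinsics and any distortion apply to the point x, -y, -z); pixel columns grow to the right and rows downward; lengths in m; the calibration is good to about 2 mm. A picture is of the moment at which its call begins. There is no depth.
- robot.close_job(): hands the job in, once; it reports no verdict.
The state is a dict: "time": time; "joint_positions": joint angles; "qvel": joint speeds; "joint_torque": joint torques, N m; "tool_pos": TCP position; "ee_rot": TCP orientation; "wrist_force": force on the tool from outside, world axes, zero at the start; "wrist_torque": the same for the moment, N m; "width": finger opening in m.
Only numpy, scipy, OpenCV 4.12 (cv2) and the standard library are available. Lean on these libraries where they do the work, as an engineer would, in place of code of your own. Each camera call takes 0.05 s, during which the arm holds its last target. There are 200 camera calls.

## Working session

There is one attempt and no reset: what is moved stays moved. The work goes in short steps, Python scripts to look and compute and a tool call to move; the robot and the scene stay as the last step left them, time stands still between calls to the robot, and variables do not carry over. Pictures are saved under pics/ and viewed, about 8 in all and at most 12, crops included, and the job is handed in when it is done.

Besides the shell and the picture viewer there is one more tool, called after "Call:" in YAML: its name, and indented under it one key for each argument. carry_out: Moves the arm, as the interface text tells. Its arguments: {"type":"object","properties":{"targets":{"type":"array","items":{"type":"array","items":{"type":"number"}}}},"required":["targets"]}

```bash
mkdir -p pics
python3 - <<'E'
from bench import robot
import cv2,numpy as np,pickle
o=robot.get_obs();print({k:np.round(v,3) for k,v in o.items()})
s={n:robot.snapshot(n) for n in("top","scene")}
pickle.dump(s,open('s.pkl','wb'))
for n in s: cv2.imwrite(f'pics/{n}.png',s[n]["image"][:,:,::-1]); print(n,s[n]["camera_matrix"],s[n]["distortion"],s[n]["pose"])
E
```

```text
{'time': np.float64(0.0), 'joint_positions': array([ 1.074,  0.088,  1.372,  0.   ,  1.684, -0.103]), 'qvel': array([-0.002,  0.   , -0.001,  0.001, -0.   , -0.002]), 'joint_torque': array([ 0.0000e+00, -3.4019e+01, -3.0243e+01,  7.2000e-02,  3.3000e-02,
       -0.0000e+00]), 'tool_pos': array([0.211, 0.507, 0.204]), 'ee_rot': array([-1.679,  1.569, -2.073]), 'wrist_force': array([0.425, 0.02 , 0.574]), 'wrist_torque': array([-0.004,  0.047,  0.057]), 'width': np.float64(0.094)}
top [[471.99926155   0.         320.95000361]
 [  0.         471.99926155 197.99102022]
 [  0.           0.           1.        ]] [-0.10781534  0.          0.          0.          0.        ] [[-0.02874413  0.99496422 -0.09602068  0.45687352]
 [-0.99934724 -0.03070729 -0.01903022  0.03729137]
 [-0.02188292  0.09541099  0.99519741  1.06456428]
 [ 0.          0.          0.          1.        ]]
scene [[408.83312249   0.         309.89337929]
 [  0.         408.83312249 196.98469303]
 [  0.           0.           1.        ]] [-0.09374797  0.          0.          0.          0.        ] [[ 0.30788786 -0.73200029  0.60776693  1.02627956]
 [ 0.95128874  0.22613015 -0.20955882 -0.12350166]
 [ 0.01596269  0.64268245  0.76596636  0.6541099 ]
 [ 0.          0.          0.          1.        ]]
```

View pics/top.png

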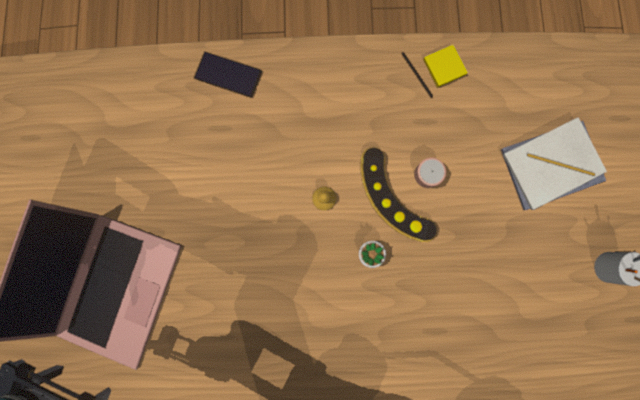

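The top view shows the crescent with the smallest dot at about (374,168), then (377,186), (386,203), (399,216), and the largest at (416,227). The candle is at (431,172), the paperweight at (323,198) and the succulent at (372,254).

```bash
cat > h.py <<'E'
import numpy as np,cv2
from scipy.optimize import least_squares
def ray(s,px,z):
    p=cv2.undistortPoints(np.array(px,float).reshape(-1,1,2),s["camera_matrix"],np.array(s["distortion"]))[:,0]
    T=np.array(s["pose"]); d=np.c_[p[:,0],-p[:,1],-np.ones(len(p))]@T[:3,:3].T
    return T[:3,3]+d*((z-T[2,3])/d[:,2])[:,None]
def proj(s,P):
    T=np.array(s["pose"]); c=(np.atleast_2d(P)-T[:3,3])@T[:3,:3]; c=c*[1,-1,-1]
    return cv2.projectPoints(c,np.zeros(3),np.zeros(3),s["camera_matrix"],np.array(s["distortion"]))[0][:,0]
A=(np.arange(5)-2)*.042/.15
def dots(q,sg): # q=x,y,yaw ; sg=+1: dot1 at -angle
    l=np.c_[-.13+.15*np.cos(A*sg),.15*np.sin(A*sg)]
    c,s=np.cos(q[2]),np.sin(q[2]); return l@np.array([[c,s],[-s,c]])+q[:2]
def fit(D):
    best=None
    for sg in(1,-1):
        for y in np.arange(-3,3.2,1):
            r=least_squares(lambda q:(dots(q,sg)-D).ravel(),[*D[2],y])
            if best is None or r.cost<best[0].cost: best=(r,sg)
    return best
def blobs(im,box):
    h=cv2.cvtColor(im,cv2.COLOR_RGB2HSV); m=cv2.inRange(h,(24,150,130),(34,255,255))
    k=np.zeros_like(m); x0,y0,x1,y1=box; k[y0:y1,x0:x1]=m[y0:y1,x0:x1]
    n,_,st,c=cv2.connectedComponentsWithStats(k); return [(st[i,4],*np.round(c[i],1)) for i in range(1,n) if st[i,4]>5]
E
python3 - <<'E'
from h import *; import pickle
S=pickle.load(open('s.pkl','rb'));s=S["top"]
b=blobs(s["image"],(355,145,440,245));print(b)
px=[(374,168),(377,186),(386,203),(399.,216),(416,227)]
px=[min(((x,y) for a,x,y in b),key=lambda q:np.hypot(q[0]-p[0],q[1]-p[1])) for p in px];print(px)
D=ray(s,px,.0265)[:,:2];print(D.round(4))
r,sg=fit(D);print(r.x,sg,r.fun.round(4));print(dots(r.x,sg).round(4))
print(proj(S["scene"],np.c_[dots(r.x,sg),np.full(5,.0265)]).round(1))
print(ray(s,[(431,172),(323,198),(372,254)],.04).round(3))
E
```

```text
[(np.int32(29), np.float64(373.3), np.float64(167.6)), (np.int32(45), np.float64(377.0), np.float64(186.0)), (np.int32(65), np.float64(386.0), np.float64(202.8)), (np.int32(86), np.float64(399.2), np.float64(216.4)), (np.int32(110), np.float64(415.6), np.float64(226.3))]
[(np.float64(373.3), np.float64(167.6)), (np.float64(377.0), np.float64(186.0)), (np.float64(386.0), np.float64(202.8)), (np.float64(399.2), np.float64(216.4)), (np.float64(415.6), np.float64(226.3))]
[[ 0.6213 -0.0611]
 [ 0.5799 -0.0676]
 [ 0.542  -0.086 ]
 [ 0.511  -0.1138]
 [ 0.4881 -0.1491]]
[ 0.55313957 -0.10261332 -4.12708864] 1 [-0.0001  0.0001  0.     -0.0003  0.0001  0.0001 -0.0003  0.0001  0.0002
  0.    ]
[[ 0.6212 -0.061 ]
 [ 0.5799 -0.0679]
 [ 0.5421 -0.0859]
 [ 0.5108 -0.1137]
 [ 0.4883 -0.1491]]
[[268.4 248.1]
 [259.4 231.2]
 [245.6 218. ]
 [228.3 209.2]
 [208.6 204.8]]
[[ 0.606 -0.186  0.04 ]
 [ 0.556  0.052  0.04 ]
 [ 0.431 -0.05   0.04 ]]
```

View pics/scene.png

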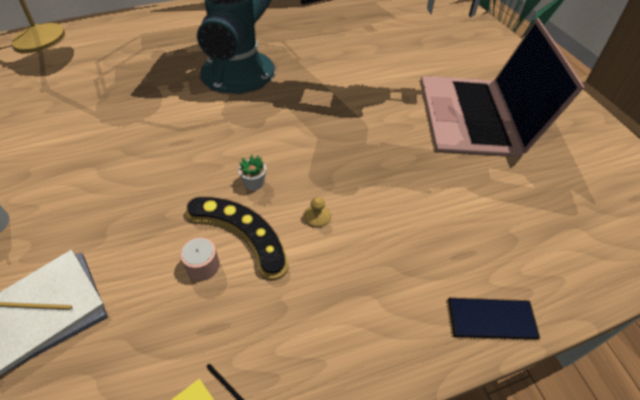

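```bash
cat >> h.py <<'E'
from scipy.spatial.transform import Rotation as Ro
def tool(o,P): # shift in tool cm from measured TCP to world P
    R=Ro.from_euler('xyz',o["ee_rot"]).as_matrix(); return (R.T@(np.array(P)-o["tool_pos"])*100)
E
python3 - <<'E'
from h import *; from bench import robot; import pickle
S=pickle.load(open('s.pkl','rb'));print(blobs(S["scene"]["image"],(185,190,290,275)))
o=robot.get_obs(); print(Ro.from_euler('xyz',o["ee_rot"]).as_matrix().round(3))
print(tool(o,(.6212,-.061,.13)), tool(o,(.58,-.068,.13)))
E
```

```text
[(np.int32(112), np.float64(209.7), np.float64(205.4)), (np.int32(91), np.float64(229.4), np.float64(209.9)), (np.int32(70), np.float64(246.6), np.float64(218.7)), (np.int32(51), np.float64(260.3), np.float64(231.9)), (np.int32(38), np.float64(269.4), np.float64(248.7))]
[[-0.001  0.384  0.923]
 [-0.002  0.923 -0.384]
 [-1.    -0.002 -0.   ]]
[  7.50231503 -36.73496866  59.71035668] [  7.50745297 -38.96219689  56.17428146]
```

Call:
carry_out:
  targets:
    - [1,0.4,-2,3.3,0]
    - [1,0.4,-2,3.3,0]
    - [1,0.4,-2,3.3,0]
    - [1,0.4,-2,3.3,0]
    - [1,0.4,-2,3.3,0]
    - [1,0.4,-2,3.3,0]
    - [1,0.4,-2,3.3,0]
    - [1,0.4,-2,3.3,0]
    - [1,0.4,-2,3.3,0]
    - [1,0.4,-2,3.3,0]
    - [1,0.4,-2,3.3,0]
    - [1,0.4,-2,3.3,0]
    - [1,0.4,-2,3.3,0]
    - [1,0.4,-2,3.3,0]
    - [1,0.4,-2,3.3,0]
    - [1,0.4,-2,3.3,0]
    - [1,0.4,-2,3,0]
    - [1,0,0,0,0]
    - [1,0,0,0,0]

```text
time: 2.0
tool_pos: [0.5954, -0.0205, 0.1364]
ee_rot: [3.121, 1.568, 2.726]
wrist_force: [-0.3, -0.2, -0.2]
width: 0.0005
```

Run:
```python
from h import *; from bench import robot; import pickle
o=robot.get_obs(); print({k:np.round(v,4) for k,v in o.items()})
s=robot.snapshot("wrist");pickle.dump(s,open('w.pkl','wb'));cv2.imwrite('pics/w.png',s["image"][:,:,::-1])
print(s["pose"],s["distortion"]); print(blobs(s["image"],(0,0,640,400)))
q=[0.55313957,-0.10261332,-4.12708864]; P=np.c_[dots(q,1),np.full(5,.0265)]
print(proj(s,P).round(1)); print(tool(o,[*P[0,:2],.05]))
```

```text
{'time': np.float64(2.0), 'joint_positions': array([-1.2990e-01,  2.1290e-01,  1.3654e+00,  7.0000e-04,  1.5657e+00,
       -1.3055e+00]), 'qvel': array([ 0.0307, -0.0279,  0.0119,  0.0056,  0.0009,  0.0004]), 'joint_torque': array([-9.73600e-01, -3.80447e+01, -2.98241e+01, -9.66000e-02,
        1.66000e-02, -1.29000e-02]), 'tool_pos': array([ 0.5954, -0.0205,  0.1364]), 'ee_rot': array([3.1212, 1.5682, 2.726 ]), 'wrist_force': array([-0.3404, -0.1673, -0.2364]), 'wrist_torque': array([ 0.0067,  0.0232, -0.028 ]), 'width': np.float64(0.0005)}
[[ 3.85604556e-01 -8.93311892e-01 -2.30874403e-01  5.27308470e-01]
 [ 9.22664118e-01  3.73399189e-01  9.62495244e-02  7.28702682e-03]
 [ 2.27470196e-04 -2.50133783e-01  9.68211257e-01  3.16373485e-01]
 [ 0.00000000e+00  0.00000000e+00  0.00000000e+00  1.00000000e+00]] [-0.02883347  0.          0.          0.          0.        ]
[(np.int32(10), np.float64(224.0), np.float64(131.5)), (np.int32(518), np.float64(165.8), np.float64(145.9)), (np.int32(420), np.float64(206.6), np.float64(153.0)), (np.int32(7), np.float64(271.3), np.float64(157.6)), (np.int32(311), np.float64(244.9), np.float64(170.8)), (np.int32(10), np.float64(291.0), np.float64(174.5)), (np.int32(213), np.float64(276.5), np.float64(197.4)), (np.int32(91), np.float64(298.0), np.float64(228.9))]
[[298.7 229.5]
 [276.6 197.7]
 [245.  171.3]
 [206.7 153.5]
 [165.5 146.6]]
[ 8.625645   -2.75169096  3.95993156]
```

View pics/w.png

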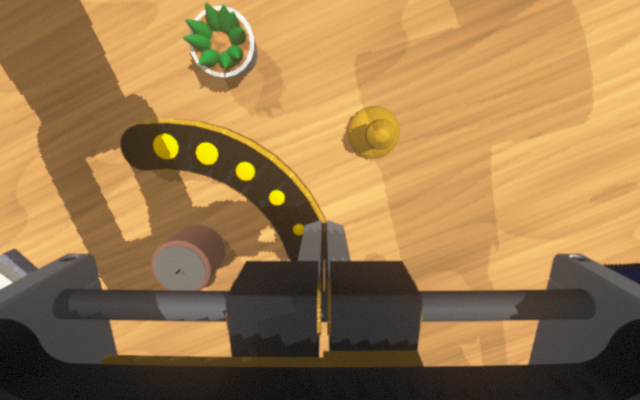

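The wrist view agrees with the estimate to within 1 px: the dots run from (298,229) to (166,146) and the fingers are shut. Next I go above dot 1.

Call:
carry_out:
  targets:
    - [1,1.4,-0.6,0.8,0]
    - [1,1.8,-0.6,0.8,0]
    - [1,1.8,-0.6,0.8,0]
    - [1,1.8,-0.5,0.8,0]
    - [1,1.8,-0.45,0.75,0]
    - [1,0,0,0,0]
    - [1,0,0,0,0]
    - [1,0,0,0,0]
    - [1,0,0,0,0]

```text
time: 2.95
tool_pos: [0.6225, -0.0603, 0.053]
ee_rot: [0.271, 1.568, -0.123]
wrist_force: [-0.9, 0.5, 0.4]
width: 0.0005
```

```bash
cat > st.py <<'E'
from h import *; from bench import robot
o=robot.get_obs(); print({k:np.round(o[k],4) for k in("time","tool_pos","ee_rot","wrist_force","width")})
q=[0.55313957,-0.10261332,-4.12708864]
for p in dots(q,1): print(tool(o,[*p,.024]).round(2))
E
python3 st.py
```

```text
{'time': np.float64(2.95), 'tool_pos': array([ 0.6225, -0.0603,  0.053 ]), 'ee_rot': array([ 0.2705,  1.5683, -0.1225]), 'wrist_force': array([-0.9088,  0.501 ,  0.4489]), 'width': np.float64(0.0005)}
[ 2.9  -0.12 -0.1 ]
[ 2.89 -2.34 -3.65]
[ 2.88 -5.45 -6.45]
[ 2.88 -9.22 -8.28]
[  2.87 -13.34  -9.  ]
```

Call:
carry_out:
  targets:
    - [1,0.6,-0.1,-0.1,0]
    - [1,0.6,0,0,0]
    - [1,0.6,0,0,0]
    - [1,0.5,0,0,0]
    - [1,0,0,0,0]
    - [1,0,0,0,0]
    - [1,0,0,0,0]
    - [1,0,0,0,0]

```text
time: 3.75
tool_pos: [0.6207, -0.0613, 0.0288]
ee_rot: [0.332, 1.57, -0.062]
wrist_force: [0.4, 0.1, 0.4]
width: 0.0006
```

```bash
python3 st.py
python3 - <<'E'
from h import *; from bench import robot
s=robot.snapshot("wrist");cv2.imwrite('pics/w2.png',s["image"][100:350,150:450,::-1].repeat(2,0).repeat(2,1))
s=robot.snapshot("scene");cv2.imwrite('pics/s2.png',cv2.resize(s["image"][150:300,150:350,::-1],None,fx=4,fy=4))
o=robot.get_obs();print(o["tool_pos"],o["wrist_force"])
E
```

```text
{'time': np.float64(3.75), 'tool_pos': array([ 0.6207, -0.0613,  0.0288]), 'ee_rot': array([ 0.3318,  1.5702, -0.062 ]), 'wrist_force': array([0.4337, 0.0513, 0.375 ]), 'width': np.float64(0.0006)}
[0.48 0.04 0.03]
[ 0.47 -2.18 -3.52]
[ 0.47 -5.29 -6.32]
[ 0.47 -9.06 -8.14]
[  0.47 -13.19  -8.86]
[ 0.62067115 -0.06125614  0.02871656] [0.11026599 0.68676428 0.66094181]
```

View pics/s2.png

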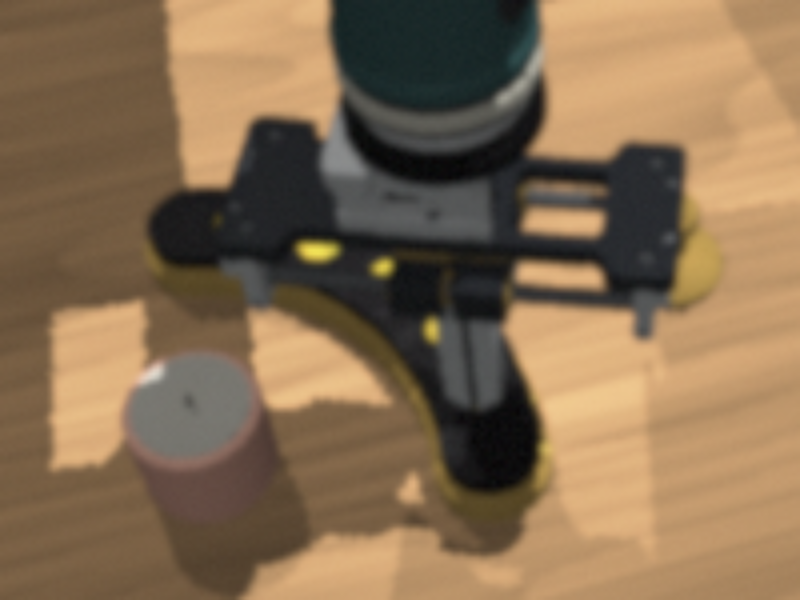

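The fingertips hover right over dot 1, and the candle and paperweight are clear. Lowering gently.

Call:
carry_out:
  targets:
    - [1,0.2,0,0,0]
    - [1,0.15,0,0,0]
    - [1,0.1,0,0,0]
    - [1,0,0,0,0]
    - [1,0,0,0,0]

```text
time: 4.35
tool_pos: [0.6209, -0.0613, 0.0244]
ee_rot: [0.292, 1.57, -0.102]
wrist_force: [-0.5, 0.8, 2.2]
width: 0.0006
```

```bash
python3 st.py
python3 - <<'E'
from bench import robot; import numpy as np
for n in range(3): s=robot.snapshot("top"); o=robot.get_obs(); print(o["tool_pos"].round(4),o["wrist_force"].round(2))
E
```

```text
{'time': np.float64(4.35), 'tool_pos': array([ 0.6209, -0.0613,  0.0244]), 'ee_rot': array([ 0.2921,  1.5699, -0.1017]), 'wrist_force': array([-0.489 ,  0.8224,  2.2475]), 'width': np.float64(0.0006)}
[0.04 0.04 0.02]
[ 0.03 -2.18 -3.53]
[ 0.03 -5.3  -6.33]
[ 0.03 -9.06 -8.16]
[  0.03 -13.19  -8.87]
[ 0.6209 -0.0613  0.0244] [-0.13  0.19  2.2 ]
[ 0.6209 -0.0613  0.0243] [-0.67 -0.19  1.25]
[ 0.6209 -0.0613  0.0243] [1.41 1.35 1.53]
```

Run:
```python
from h import *; from bench import robot; import h
o=robot.get_obs(); h.A=(np.arange(9)/2-2)*.042/.15
q=[0.55313957,-0.10261332,-4.12708864]
L=np.array([tool(o,[*p,.0238]) for p in dots(q,1)]); print((np.diff(L,axis=0)/5).round(3), L[0].round(3), L[-1].round(3))
```

```text
[[-0.    -0.197 -0.37 ]
 [-0.    -0.247 -0.339]
 [-0.    -0.292 -0.302]
 [-0.    -0.331 -0.258]
 [-0.    -0.364 -0.209]
 [-0.    -0.389 -0.156]
 [-0.    -0.407 -0.1  ]
 [-0.    -0.417 -0.043]] [0.052 0.038 0.016] [  0.039 -13.189  -8.871]
```

Call:
carry_out:
  targets:
    - [1,0.05,-0.16,-0.36,0]
    - [1,0,-0.2,-0.37,0]
    - [1,0,-0.2,-0.37,0]
    - [1,0,-0.2,-0.37,0]
    - [1,0,-0.2,-0.37,0]
    - [1,0,-0.25,-0.34,0]
    - [1,0,-0.25,-0.34,0]
    - [1,0,-0.25,-0.34,0]
    - [1,0,-0.25,-0.34,0]
    - [1,0,-0.25,-0.34,0]
    - [1,0,-0.29,-0.3,0]
    - [1,0,-0.29,-0.3,0]
    - [1,0,-0.29,-0.3,0]
    - [1,0,-0.29,-0.3,0]
    - [1,0,-0.29,-0.3,0]

```text
time: 6.0
tool_pos: [0.5594, -0.0758, 0.0233]
ee_rot: [3.011, 1.57, 2.617]
wrist_force: [1.6, 0.7, 1.9]
width: 0.0006
```

```bash
python3 st.py
```

```text
{'time': np.float64(6.0), 'tool_pos': array([ 0.5594, -0.0758,  0.0233]), 'ee_rot': array([3.0106, 1.5703, 2.6168]), 'wrist_force': array([1.5609, 0.742 , 1.8834]), 'width': np.float64(0.0006)}
[-0.08  3.73  5.14]
[-0.07  1.51  1.59]
[-0.07 -1.6  -1.21]
[-0.07 -5.37 -3.03]
[-0.07 -9.49 -3.75]
```

Call:
carry_out:
  targets:
    - [1,-0.01,-0.33,-0.25,0]
    - [1,-0.01,-0.33,-0.25,0]
    - [1,-0.01,-0.33,-0.25,0]
    - [1,0,-0.33,-0.25,0]
    - [1,0,-0.33,-0.25,0]
    - [1,0,-0.36,-0.21,0]
    - [1,0,-0.36,-0.21,0]
    - [1,0,-0.36,-0.21,0]
    - [1,0,-0.36,-0.21,0]
    - [1,0,-0.36,-0.21,0]
    - [1,0,-0.39,-0.16,0]
    - [1,0,-0.39,-0.16,0]
    - [1,0,-0.39,-0.16,0]
    - [1,0,-0.39,-0.16,0]
    - [1,0,-0.39,-0.16,0]

```text
time: 7.5
tool_pos: [0.5104, -0.114, 0.0239]
ee_rot: [-0.016, 1.57, -0.41]
wrist_force: [0.9, 1.1, 2.4]
width: 0.0003
```

```bash
python3 st.py
```

```text
{'time': np.float64(7.5), 'tool_pos': array([ 0.5104, -0.114 ,  0.0239]), 'ee_rot': array([-0.0161,  1.5705, -0.4098]), 'wrist_force': array([0.947 , 1.0781, 2.4303]), 'width': np.float64(0.0003)}
[-0.01  9.14  8.19]
[-0.01  6.92  4.64]
[-0.01  3.81  1.84]
[-0.01  0.04  0.02]
[-0.01 -4.08 -0.7 ]
```

Call:
carry_out:
  targets:
    - [1,0,-0.4,-0.1,0]
    - [1,0,-0.4,-0.1,0]
    - [1,0,-0.4,-0.1,0]
    - [1,0,-0.4,-0.1,0]
    - [1,0,-0.41,-0.1,0]
    - [1,0,-0.41,-0.04,0]
    - [1,0,-0.41,-0.04,0]
    - [1,0,-0.41,-0.04,0]
    - [1,0,-0.41,-0.04,0]
    - [1,0,-0.41,-0.04,0]
    - [1,0,0,0,0]
    - [1,0,0,0,0]
    - [1,0,0,0,0]

```text
time: 8.8
tool_pos: [0.4882, -0.1492, 0.0238]
ee_rot: [-1.592, 1.569, -1.986]
wrist_force: [-1.1, -0.3, 3.3]
width: 0.0006
```

```bash
python3 st.py;  python3 - <<'E'
from h import *; from bench import robot
s=robot.snapshot("wrist");cv2.imwrite('pics/w3.png',s["image"][:,:,::-1])
q=[0.55313957,-0.10261332,-4.12708864]
P=np.c_[dots(q,1),np.full(5,.0235)];print(blobs(s["image"],(0,0,640,400)));print(proj(s,P).round(1))
o=robot.get_obs();print(o["tool_pos"],o["wrist_force"])
E
```

```text
{'time': np.float64(8.8), 'tool_pos': array([ 0.4882, -0.1492,  0.0238]), 'ee_rot': array([-1.5918,  1.5692, -1.9856]), 'wrist_force': array([-1.0695, -0.3425,  3.2588]), 'width': np.float64(0.0006)}
[-0.04 13.25  8.89]
[-0.04 11.03  5.34]
[-0.03  7.91  2.55]
[-0.03  4.14  0.72]
[-0.02  0.02  0.  ]
[(np.int32(54), np.float64(326.7), np.float64(193.1)), (np.int32(45), np.float64(288.6), np.float64(194.5)), (np.int32(41), np.float64(303.3), np.float64(195.3)), (np.int32(10), np.float64(311.7), np.float64(192.8)), (np.int32(16), np.float64(341.6), np.float64(194.5)), (np.int32(14), np.float64(351.4), np.float64(195.5)), (np.int32(72), np.float64(366.4), np.float64(197.5)), (np.int32(7), np.float64(275.1), np.float64(197.7)), (np.int32(22), np.float64(381.2), np.float64(201.2)), (np.int32(16), np.float64(390.6), np.float64(203.6)), (np.int32(93), np.float64(407.7), np.float64(209.3)), (np.int32(147), np.float64(325.7), np.float64(218.8)), (np.int32(15), np.float64(425.9), np.float64(217.6)), (np.int32(57), np.float64(438.2), np.float64(223.2)), (np.int32(818), np.float64(385.6), np.float64(242.8)), (np.int32(14), np.float64(450.6), np.float64(231.3)), (np.int32(11), np.float64(457.5), np.float64(235.6)), (np.int32(47), np.float64(468.0), np.float64(243.5)), (np.int32(6), np.float64(476.8), np.float64(251.8)), (np.int32(588), np.float64(437.3), np.float64(266.7)), (np.int32(25), np.float64(490.5), np.float64(265.0)), (np.int32(207), np.float64(497.5), np.float64(341.0))]
[[498.3 342.2]
 [476.4 302.3]
 [438.1 268. ]
 [385.7 243.9]
 [325.  234.2]]
[ 0.48827521 -0.14906796  0.02375213] [-0.8618991  -2.33216859  3.30629447]
```

View pics/w3.png

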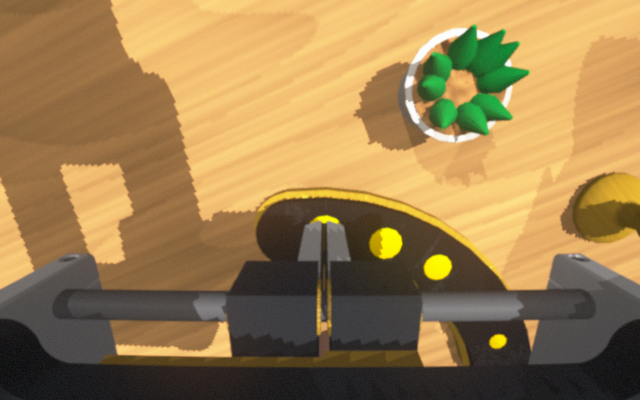

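The fingertips rest on dot 5 at about (325,230). The other dots match their original positions to about 1 px, so the dimmer has not moved. Handing in.

```bash
python3 -c "
from bench import robot
print(robot.close_job())"
```

```text
the job is handed in; nothing more can be done
None
```

I stroked the dimmer from the smallest dot to the largest with the fingers shut, in one sweep along the arc, and handed the job in at about 9 s. The fingertips were still resting on the largest dot.

- **Pressure:** the tip height read 23.3 to 24.4 mm wherever I checked it. That means the strip was down roughly 3 to 4 mm on the dots and about 2 to 2.5 mm between them, short of its 7 mm stop. I did not record the pressure continuously. The upward force read about 2 N along the way and 3.3 N at the end. The height implies about 2.3 N there, so the two disagree by about 1 N; single force readings varied by about that much.
- **Position:** the tip finished within 1 mm of dot 5's estimated centre.
- **Dimmer:** in the last wrist picture, the visible dots were within about 1 px of where they started, so the dimmer did not shift or turn.
- **Bystanders:** the succulent and paperweight stood untouched in that picture. The candle was out of view, but the planned path stayed well clear of it.

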